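# Stop the bean cooler rocking

### The job

The bean cooler on the marble slab rocks: one of the four corners of its base plate gives way when pressed. With the fingertips press the corners in turn, all shim levers still up, to find the one that sinks; then press that corner's orange shim lever down flat, and leave the other three up. Finally press the same corner down firmly (about 10 N) so that the shim takes the load, and finish while still holding it pressed; do not lift or push the cooler about or disturb the things around.

Things in the scene. Friction and masses are not known exactly. Their poses are not given: they have to be found in the camera images.
- slab: white marble slab, 300 x 380 x 15 mm (x, y, z of its own frame), fixed to the table at z = 0 and turned by its yaw; origin under its centre. Carries four rubber feet with steel caps (x and y +-75 mm, tops 37 mm above the table) and four shim levers, two on its +y and two on its -y side. One foot, any of the four and not to be told by eye, is slack: a spring holds it up.
- cooler: bean cooler, about 1.5 kg, loose on the four feet: a dark steel base plate 200 x 200 x 10 mm, underside 37 mm and top 47 mm above the table, with an open steel bowl (124 mm wide, rim 46 mm above the plate's underside) in its middle. Origin: centre of the plate's underside; axes along the slab's. The slack corner sinks 5 mm at 2 to 4 N, stops hard, and springs back.
- corner_near_left (a point): grey spot, 20 mm wide, on top of the base plate near its near left corner (near = towards the robot, left = +y in the slab's frame): x -78, y +78 mm, 10 mm above the cooler's origin; the place to press that corner
- corner_near_right (a point): grey spot, 20 mm wide, on top of the base plate near its near right corner (near = towards the robot, left = +y in the slab's frame): x -78, y -78 mm, 10 mm above the cooler's origin; the place to press that corner
- corner_far_left (a point): grey spot, 20 mm wide, on top of the base plate near its far left corner (near = towards the robot, left = +y in the slab's frame): x +78, y +78 mm, 10 mm above the cooler's origin; the place to press that corner
- corner_far_right (a point): grey spot, 20 mm wide, on top of the base plate near its far right corner (near = towards the robot, left = +y in the slab's frame): x +78, y -78 mm, 10 mm above the cooler's origin; the place to press that corner
- shim_near_left (a joint): hinge of the near left corner's shim lever, rad: 0 to 0.08 standing up at the start, 0.6 pressed flat. Hinged along the slab's x at x -78, y +105 mm, 32.5 mm above the table. Stiff: about 6 N on the orange end moves it, and it stays where it is left. Flat, its inner nose lies 1.5 mm below the level plate and can carry about 25 N
- shim_near_left_pad (a point): where to press the near left shim lever: middle of its orange end's top face (26 x 28 mm), 45 mm from the hinge. The lever is a steel leaf 24 mm wide running 57 mm outward (slab's +y) from the hinge, tip 65 mm above the table when up; turned down to level, its top is 34.5 mm above the table
- shim_near_right (a joint): hinge of the near right corner's shim lever, rad: 0 to 0.08 standing up at the start, 0.6 pressed flat. Hinged along the slab's x at x -78, y -105 mm, 32.5 mm above the table. Stiff: about 6 N on the orange end moves it, and it stays where it is left. Flat, its inner nose lies 1.5 mm below the level plate and can carry about 25 N
- shim_near_right_pad (a point): where to press the near right shim lever: middle of its orange end's top face (26 x 28 mm), 45 mm from the hinge. The lever is a steel leaf 24 mm wide running 57 mm outward (slab's -y) from the hinge, tip 65 mm above the table when up; turned down to level, its top is 34.5 mm above the table
- shim_far_left (a joint): hinge of the far left corner's shim lever, rad: 0 to 0.08 standing up at the start, 0.6 pressed flat. Hinged along the slab's x at x +78, y +105 mm, 32.5 mm above the table. Stiff: about 6 N on the orange end moves it, and it stays where it is left. Flat, its inner nose lies 1.5 mm below the level plate and can carry about 25 N
- shim_far_left_pad (a point): where to press the far left shim lever: middle of its orange end's top face (26 x 28 mm), 45 mm from the hinge. The lever is a steel leaf 24 mm wide running 57 mm outward (slab's +y) from the hinge, tip 65 mm above the table when up; turned down to level, its top is 34.5 mm above the table
- shim_far_right (a joint): hinge of the far right corner's shim lever, rad: 0 to 0.08 standing up at the start, 0.6 pressed flat. Hinged along the slab's x at x +78, y -105 mm, 32.5 mm above the table. Stiff: about 6 N on the orange end moves it, and it stays where it is left. Flat, its inner nose lies 1.5 mm below the level plate and can carry about 25 N
- shim_far_right_pad (a point): where to press the far right shim lever: middle of its orange end's top face (26 x 28 mm), 45 mm from the hinge. The lever is a steel leaf 24 mm wide running 57 mm outward (slab's -y) from the hinge, tip 65 mm above the table when up; turned down to level, its top is 34.5 mm above the table
- cup: small aluminium cup, 44 mm wide, 36 mm high, standing inside the cooler's bowl; loose; origin under its centre
- tin: small brass tin, 36 mm wide, 35 mm high, standing on the slab's far edge; loose; origin under its centre
- jar: amber glass jar with a dark lid, 72 mm wide, 110 mm high; loose bystander on the table; origin under its centre
- bowl: white ceramic cupping bowl, 100 mm wide, 55 mm high; loose bystander on the table; origin under its centre
- scoop: spoon-shaped scoop, 170 mm long, lying on the table; bystander
- driver: screwdriver, 180 mm long, lying on the table; bystander

How it is judged:
On the way, in this order (a step that is already met when the one before it is completed fails the run):
1. a corner of the plate is pressed with the fingers and sinks, all four shim levers still up (contact force between the fingers and cooler above 1 N and z of any of corner_near_left, corner_near_right, corner_far_left, corner_far_right in the frame of slab below 0.044 m and value of joint each of shim_near_left, shim_near_right, shim_far_left, shim_far_right below 0.15 rad), for 0.05 s.
2. one shim lever is pressed flat, the other three still up (((value of joint shim_near_left above 0.53 rad and value of joint each of shim_near_right, shim_far_left, shim_far_right below 0.15 rad) or (value of joint shim_near_right above 0.53 rad and value of joint each of shim_near_left, shim_far_left, shim_far_right below 0.15 rad) or (value of joint shim_far_left above 0.53 rad and value of joint each of shim_near_left, shim_near_right, shim_far_right below 0.15 rad) or (value of joint shim_far_right above 0.53 rad and value of joint each of shim_near_left, shim_near_right, shim_far_left below 0.15 rad))), for 0.1 s.
At the end, for the whole second after the job is handed in: Exactly one shim lever is flat (over 0.5 rad), the others up (under 0.15 rad); the fingers press the plate with over 4 N and that shim carries over 1.5 N of it, so it is the slack corner's. The cooler is still, level within 0.03 rad, within 15 mm of its start (((value of joint shim_near_left above 0.5 rad and value of joint each of shim_near_right, shim_far_left, shim_far_right below 0.15 rad and contact force between shim_near_left and cooler above 1.5 N) or (value of joint shim_near_right above 0.5 rad and value of joint each of shim_near_left, shim_far_left, shim_far_right below 0.15 rad and contact force between shim_near_right and cooler above 1.5 N) or (value of joint shim_far_left above 0.5 rad and value of joint each of shim_near_left, shim_near_right, shim_far_right below 0.15 rad and contact force between shim_far_left and cooler above 1.5 N) or (value of joint shim_far_right above 0.5 rad and value of joint each of shim_near_left, shim_near_right, shim_far_left below 0.15 rad and contact force between shim_far_right and cooler above 1.5 N)) and contact force between the fingers and cooler above 4 N and angle between cooler's own z axis and vertical below 0.03 rad and distance of cooler from where it was at the start of the episode below 0.015 m and linear speed of cooler below 0.02 m/s); the arm keeps its last pose, push and grip.
It fails at once if the cooler is lifted or carried (z of cooler in the frame of slab above 0.047 m).
It fails at once if the cooler is shoved 25 mm (distance of cooler from where it was at the start of the episode above 0.025 m).
It fails at once if a bystander (cup, tin, jar, bowl, scoop or screwdriver) is lifted, knocked or moved by 30 mm (distance of any of cup, tin, jar, bowl, scoop, driver from where it was at the start of the episode above 0.03 m).
It also fails if it takes over 64 s, if anything falls off the work surface, if the arm or the gripper's body presses on something with over 40 N, if the wrist force passes 120 N, or if a joint passes its speed limit or range.

### The arm

A 7-joint arm with a two-finger parallel gripper is mounted at the origin on the work surface. World frame = base frame: x ahead of the robot, y to its left, z up, the work surface at z = 0. Lengths are in m, angles in rad, forces in N, time in s.
With the tool pointing down it reaches from about 0.4 to 0.925 m from the base axis. Payload 5.6 kg.
Tool frame: the origin (TCP) lies between the finger pads; the fingertips stand 11 mm ahead of it and the grasp point (between the pads) lies 8 mm behind it; z points along the fingers, y is the line along which they close (so a half turn about z gives the same grasp; the last joint's range is limited). The gripper opens to 85 mm and grips with 20 to 120 N. Pads are 22 mm wide; open, the fingers measure 114 mm over their backs; the gripper's body (76 mm by 85 mm) begins 54 mm behind the grasp point. The pads swing forward as they close: fully open they stand 13 mm farther back than shut.
Start: joints at [1.175, 0.468, -0.012, 1.603, 0.006, 1.071, -0.056], TCP at [0.225, -0.61, 0.242] pointing down, gripper open.
Joint ranges: [-2.53, 2.53], [-0.31, 2.02], [-1.57, 1.55], [0.28, 2.44], [-1.29, 4.43], [0.15, 1.84], [-2.92, 2.92]. Speed limits (rad/s): [2.57, 2.57, 3.14, 3.14, 3.14, 3.14, 3.14].

### API

Orientations are given as a unit quaternion [w, x, y, z].
In Python, from rig import status, imaging, r gives the robot as it stands. The module is installed in compiled form; this text tells all that it offers.
- The arm moves only by the tool drive_tool, never from a script. Its argument "rows" is a list of rows, each a list of 6 numbers: the shift along the world's x, y, z in mm, then the turn, a rotation vector about the world's x, y, z in rad. In form: [[x, y, z, wx, wy, wz], ...]. A call has 1 to 8 rows; each row shifts and turns the commanded pose from where the row before left it; what a row does not reach is not made up. A row lasts 1/10 s, in which the tool goes at most 50 mm and 8.59 degrees, less where a joint would pass 70% of its speed; a pose out of reach is approached as far as the arm can. A call with a gripper value outside its range is refused whole. "gripper" is the closure, from 0 (fully open) to 1 (shut), set as the call begins (left out, the last holds). The fingers move at their own pace and stop on an object; "force" is the grip in N (left out, the last holds). Time passes only in rows, so rows that do not move let the fingers close. It gives the time, the measured TCP pose, the force, the opening and the grip force at its end, in the units of the state.
- status.get_obs(): the state, without advancing time (a new reading comes with each control period).
- imaging.get_image(name): name is "side" or "top"; returns the picture (384x512x3 uint8, red, green, blue); there is no depth.
- imaging.camera_info(name): a dict with "fx", "fy", "cx", "cy" (pixels), "camera_from_world" (4x4, takes a point from world to camera coordinates). Camera axes: x right, y up, looking along -z (the intrinsics and any distortion apply to the point x, -y, -z); pixel columns grow to the right and rows downward; lengths in m; the calibration is good to about 2 mm. A picture is of the moment at which its call begins. camera_info takes no time and is no camera call.
- r.close_job(): hands the job in; it is judged then, once.
The state is a dict: "clock": time; "joint_pos": joint angles; "qvel": joint speeds; "effort": joint torques, N m; "tool_pos": TCP position; "tool_rot": TCP orientation; "ft_force": force on the tool from outside, world axes, zero at the start; "torque": the same for the moment, N m; "gripper_width": opening from 0.0 (shut) to 1.0 (fully open); "gripper_force": force on a finger pad.
Only numpy, scipy, OpenCV 4.12 (cv2) and the standard library are available. Lean on these libraries where they do the work, as an engineer would, in place of code of your own. Each camera call takes 0.05 s, during which the arm holds its last target. There are 200 camera calls.

## Working session

There is one attempt and no reset: what is moved stays moved. The work goes in short steps, Python scripts to look and compute and a tool call to move; the robot and the scene stay as the last step left them, time stands still between calls to the robot, and variables do not carry over. Pictures are saved under pics/ and viewed, at most 10 in all, crops included, and the job is handed in when it is done.

Besides the shell and the picture viewer there is one more tool, called after "Request:" in YAML: its name, and indented under it one key for each argument. drive_tool: Moves the arm, as the interface text tells. Its arguments: {"type":"object","properties":{"rows":{"type":"array"},"gripper":{"type":"number"},"force":{"type":"number"}},"required":["rows"]}

```bash
mkdir -p pics; python3 - <<'E'
from rig import status, imaging
import cv2
for n in("top","side"):
    cv2.imwrite(f"pics/{n}0.png",imaging.get_image(n)[:,:,::-1].copy() if 0 else cv2.resize(imaging.get_image(n)[:,:,::-1],(800,600),interpolation=cv2.INTER_CUBIC))
    print(imaging.camera_info(n))
print(status.get_obs())
E
```

```text
{'fx': 431.7630614624063, 'fy': 431.7630614624063, 'cx': 257.617427183989, 'cy': 192.8346937489406, 'camera_from_world': array([[-0.0040827 , -0.99998943, -0.00211577,  0.00231487],
       [ 0.9975048 , -0.00422166,  0.07047233, -0.55668383],
       [-0.07048052, -0.00182277,  0.99751149, -1.51188257],
       [ 0.        ,  0.        ,  0.        ,  1.        ]])}
{'fx': 399.30112048835974, 'fy': 399.30112048835974, 'cx': 261.74377346282904, 'cy': 190.45057841881373, 'camera_from_world': array([[-0.96703547, -0.25414439, -0.01590684,  0.54154082],
       [ 0.17675756, -0.71491568,  0.67650006, -0.13381464],
       [-0.18330074,  0.6513879 ,  0.73627076, -1.03006307],
       [ 0.        ,  0.        ,  0.        ,  1.        ]])}
{'clock': 0.1, 'joint_pos': array([ 1.17498619,  0.46829929, -0.01163169,  1.60352365,  0.0059878 ,
        1.07139453, -0.05631435]), 'qvel': array([-0.00141599, -0.00073256, -0.00105281, -0.00301428,  0.0004064 ,
        0.00077335,  0.00025628]), 'effort': array([ 1.33543035e-03, -5.33520663e+01,  2.19170091e-02, -2.51966393e+01,
        1.15040556e-02,  4.36363189e-03, -4.16472983e-05]), 'tool_pos': array([ 0.22439201, -0.6095286 ,  0.24143023]), 'tool_rot': array([-7.73368593e-04,  9.84485792e-01,  1.75462512e-01, -1.84220649e-04]), 'ft_force': array([ 0.23513612, -0.5046056 ,  0.16880458]), 'torque': array([ 0.00287467, -0.06862067,  0.02458344]), 'gripper_force': 0.0, 'gripper_width': 0.9956474602910979}
```

View pics/top0.png

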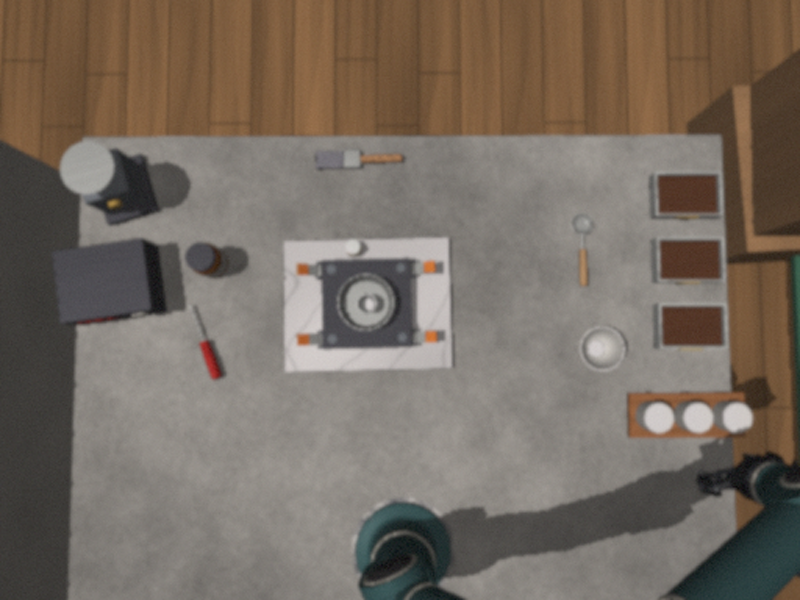

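View pics/side0.png

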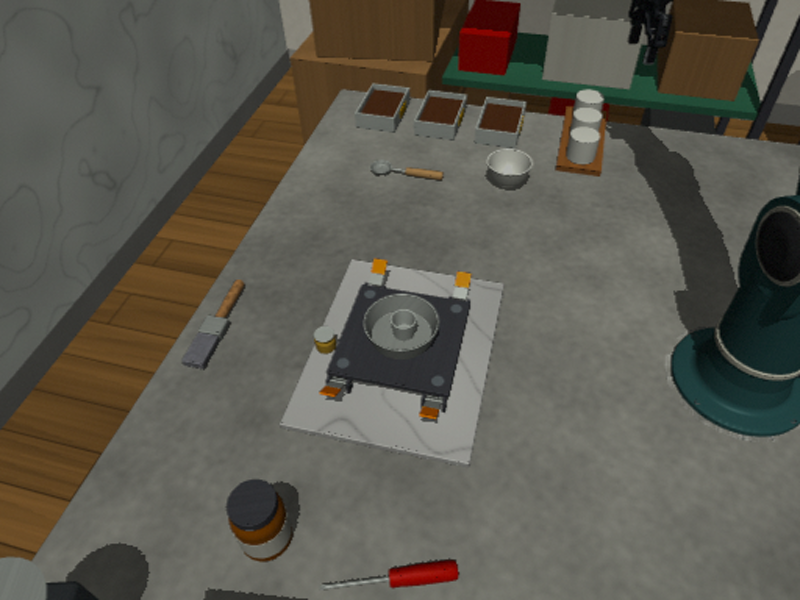

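The top view shows the cooler at about (368,303) with orange pads at (303,269), (430,267), (432,337) and (304,340). The side view shows the grey spots at (370,294), (456,309), (343,363) and (438,380). I'll enlarge both.

```bash
python3 - <<'E'
from rig import imaging
import cv2
t=imaging.get_image("top")[145:245,175:295,::-1]; s=imaging.get_image("side")[160:300,180:325,::-1]
cv2.imwrite("pics/t1.png",cv2.resize(t,None,fx=6,fy=6,interpolation=cv2.INTER_CUBIC))
cv2.imwrite("pics/s1.png",cv2.resize(s,None,fx=4,fy=4,interpolation=cv2.INTER_CUBIC))
E
```

```text
(no output)
```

View pics/t1.png

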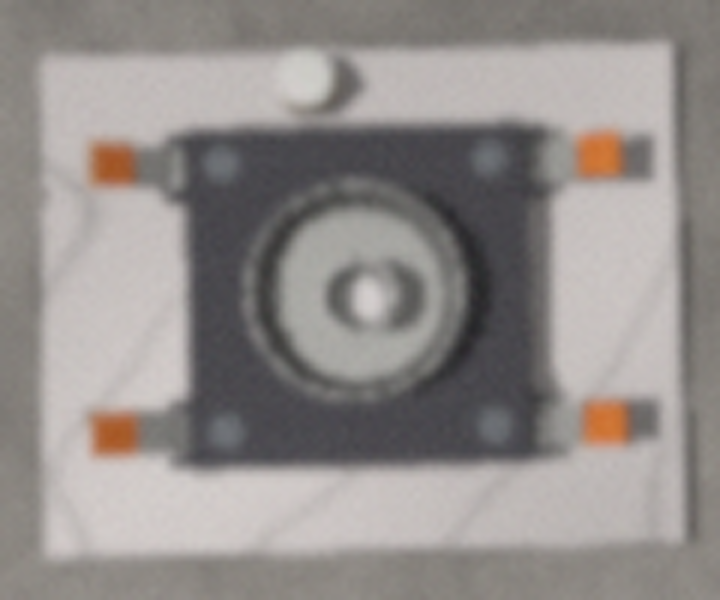

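View pics/s1.png

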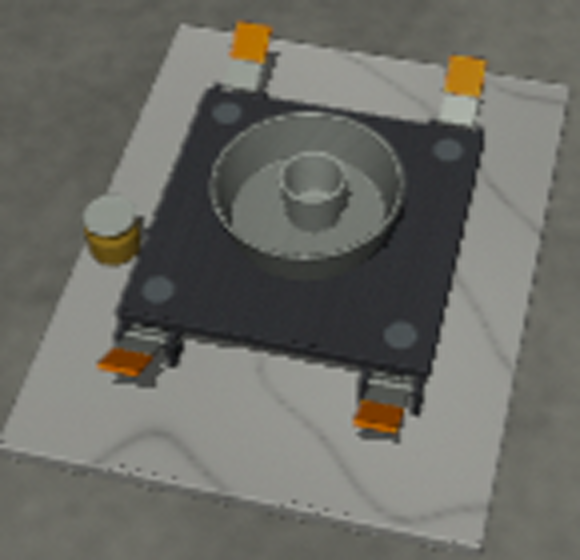

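The top crop shows the four spots at (221,163), (490,158), (226,432) and (496,426). The side crop shows the same spots at (158,289), (227,112), (400,334) and (448,150).

```bash
cat > h.py <<'E'
import numpy as np
from rig import imaging
def hit(n,u,v,z):
    c=imaging.camera_info(n);M=c["camera_from_world"];R,t=M[:3,:3],M[:3,3]
    d=R.T@np.array([(u-c["cx"])/c["fx"],-(v-c["cy"])/c["fy"],-1]);o=-R.T@t
    return (o+d*(z-o[2])/d[2])[:2]
E
python3 - <<'E'
from h import *
L=["FL","FR","NL","NR"]
T=[(221,163),(490,158),(226,432),(496,426)];S=[(158,289),(227,112),(400,334),(448,150)]
TP=[(114,163),(600,155),(115,434),(606,423)];SP=[(125,361),(250,42),(379,416),(465,76)]
loc=np.array([[78,78],[78,-78],[-78,78],[-78,-78]])/1e3
def fit(P):
    a=P[:,0]+1j*P[:,1];l=loc[:,0]+1j*loc[:,1];c=a.mean();k=((a-c)*l.conj()).sum()/(abs(l)**2).sum()
    return c,abs(k),np.angle(k)
t=lambda p:(175+(p[0]+.5)/6-.5,145+(p[1]+.5)/6-.5); s=lambda p:(180+(p[0]+.5)/4-.5,160+(p[1]+.5)/4-.5)
A=np.array([hit("top",*t(p),.047) for p in T]);B=np.array([hit("side",*s(p),.047) for p in S])
print(A.round(4),fit(A),B.round(4),fit(B))
for z in(.059,):
  print(np.array([hit("top",*t(p),z) for p in TP]).round(4),np.array([hit("side",*s(p),z) for p in SP]).round(4))
E
```

```text
[[0.6293 0.1612]
 [0.6316 0.0044]
 [0.4728 0.1578]
 [0.4756 0.0015]] (np.complex128(0.5523348260881524+0.08122678307403994j), np.float64(1.0025942283210763), np.float64(0.018186993005025468)) [[6.286e-01 1.589e-01]
 [6.315e-01 2.400e-03]
 [4.730e-01 1.553e-01]
 [4.754e-01 2.000e-04]] (np.complex128(0.5521343522357698+0.07918534736348018j), np.float64(0.9989672615790296), np.float64(0.017940041552443144))
[[ 0.6282  0.2218]
 [ 0.6316 -0.0592]
 [ 0.4717  0.2202]
 [ 0.4769 -0.0616]] [[ 0.6265  0.2227]
 [ 0.6317 -0.0563]
 [ 0.4702  0.2227]
 [ 0.4763 -0.0597]]
```

Request:
drive_tool:
  rows:
    - [15,38,0,0,0,-0.11]
    - [15,38,0,0,0,-0.11]
    - [15,38,0,0,0,-0.115]
    - [15,38,0,0,0,0]
    - [15,38,0,0,0,0]
    - [15,38,0,0,0,0]
    - [15,38,0,0,0,0]
    - [15,38,0,0,0,0]
  gripper: 1
  force: 40

```text
clock: 1.0
tool_pos: [0.3449, -0.3043, 0.2424]
tool_rot: [0.0, 1.0, 0.009, 0.0]
ft_force: [0.9, 0.2, 0.4]
gripper_width: 0.003
gripper_force: 0.0
```

Request:
drive_tool:
  rows:
    - [16,38,0,0,0,0]
    - [16,38,0,0,0,0]
    - [16,38,0,0,0,0]
    - [16,38,0,0,0,0]
    - [16,38,0,0,0,0]
    - [16,38,0,0,0,0]
    - [16,38,0,0,0,0]
    - [20,38,0,0,0,0]

```text
clock: 1.8
tool_pos: [0.4767, -0.0005, 0.2424]
tool_rot: [0.0, 1.0, 0.009, 0.0]
ft_force: [0.0, -1.1, -0.2]
gripper_width: -0.004
gripper_force: 0.0
```

Request:
drive_tool:
  rows:
    - [0,0,0,0,0,0]
    - [0,0,0,0,0,0]

```text
clock: 2.0
tool_pos: [0.4765, -0.0013, 0.242]
tool_rot: [-0.0, 1.0, 0.01, -0.0]
ft_force: [-0.8, -0.5, 0.4]
gripper_width: -0.0
gripper_force: 0.0
```

Request:
drive_tool:
  rows:
    - [-1,2,-40,0,0,0]
    - [0,0,-40,0,0,0]
    - [0,0,-40,0,0,0]
    - [0,0,-30,0,0,0]
    - [0,0,-15,0,0,0]
    - [0,0,-9,0,0,0]
    - [0,0,0,0,0,0]
    - [0,0,0,0,0,0]

```text
clock: 2.8
tool_pos: [0.476, -0.0006, 0.069]
tool_rot: [0.0, 1.0, 0.008, 0.001]
ft_force: [-0.7, 0.3, -0.6]
gripper_width: -0.002
gripper_force: 0.0
```

Request:
drive_tool:
  rows:
    - [0,0,-3,0,0,0]
    - [0,0,-3,0,0,0]
    - [0,0,-2,0,0,0]
    - [0,0,0,0,0,0]
    - [0,0,0,0,0,0]

```text
clock: 3.3
tool_pos: [0.4756, 0.0001, 0.0603]
tool_rot: [0.0, 1.0, 0.009, 0.0]
ft_force: [0.1, 0.2, 0.4]
gripper_width: -0.001
gripper_force: 0.0
```

Request:
drive_tool:
  rows:
    - [0,0,-1,0,0,0]
    - [0,0,-1,0,0,0]
    - [0,0,0,0,0,0]
    - [0,0,0,0,0,0]

```text
clock: 3.7
tool_pos: [0.4755, 0.0001, 0.0582]
tool_rot: [-0.0, 1.0, 0.009, -0.0]
ft_force: [0.3, 0.2, -0.5]
gripper_width: 0.001
gripper_force: 0.0
```

Request:
drive_tool:
  rows:
    - [0,0,-1,0,0,0]
    - [0,0,-1,0,0,0]
    - [0,0,0,0,0,0]

```text
clock: 4.0
tool_pos: [0.4755, -0.0001, 0.0563]
tool_rot: [0.0, 1.0, 0.009, -0.0]
ft_force: [-1.2, 0.3, 4.6]
gripper_width: 0.002
gripper_force: 1.9
```

Request:
drive_tool:
  rows:
    - [0,0,-1,0,0,0]
    - [0,0,-1,0,0,0]
    - [0,0,0,0,0,0]

```text
clock: 4.3
tool_pos: [0.4754, -0.0001, 0.0542]
tool_rot: [0.0, 1.0, 0.009, -0.0]
ft_force: [-1.6, -1.6, 4.6]
gripper_width: -0.001
gripper_force: 2.3
```

Request:
drive_tool:
  rows:
    - [0,0,-1,0,0,0]
    - [0,0,-1,0,0,0]
    - [0,0,0,0,0,0]

```text
clock: 4.6
tool_pos: [0.4754, -0.0002, 0.0531]
tool_rot: [0.0, 1.0, 0.009, -0.0]
ft_force: [-5.2, -1.0, 15.5]
gripper_width: 0.003
gripper_force: 7.7
```

```bash
python3 - <<'E'
from rig import imaging,status
import cv2
s=imaging.get_image("side")[140:300,180:345,::-1]
cv2.imwrite("pics/s2.png",cv2.resize(s,None,fx=3.6,fy=3.6,interpolation=cv2.INTER_CUBIC))
o=status.get_obs();print(o["tool_pos"],o["ft_force"])
E
```

```text
[ 4.75470863e-01 -1.59546266e-04  5.30923652e-02] [-4.28841495 -1.00086265 15.78683645]
```

View pics/s2.png

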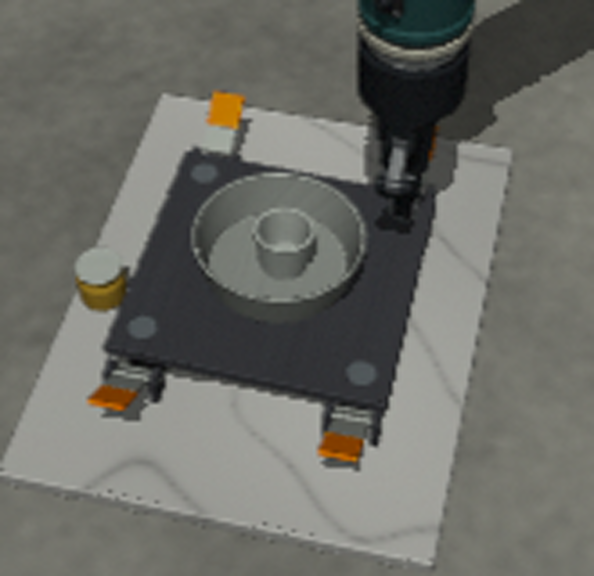

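The near-right corner gave way: it sank about 5 mm at roughly 4.6 N, then stopped hard at 15 N. The picture shows the tip on that spot and the three levers in view still up. Next is its lever.

Request:
drive_tool:
  rows:
    - [0,0,-1,0,0,0]
    - [0,0,8,0,0,0]
    - [0,0,25,0,0,0]
    - [0,0,15,0,0,0]
    - [0,-20,0,0,0,0]
    - [1,-30,0,0,0,0]
    - [0,-18,0,0,0,0]
    - [0,0,0,0,0,0]

```text
clock: 5.45
tool_pos: [0.4765, -0.0707, 0.099]
tool_rot: [0.0, 1.0, 0.007, 0.0]
ft_force: [0.2, -0.1, 0.2]
gripper_width: -0.0
gripper_force: 0.0
```

Request:
drive_tool:
  rows:
    - [0,0,-10,0,0,0]
    - [0,0,-10,0,0,0]
    - [0,0,-4,0,0,0]
    - [0,0,-4,0,0,0]
    - [0,0,-4,0,0,0]
    - [0,0,0,0,0,0]

```text
clock: 6.05
tool_pos: [0.4768, -0.0674, 0.067]
tool_rot: [-0.0, 1.0, 0.009, -0.0]
ft_force: [0.4, -0.3, 1.1]
gripper_width: 0.002
gripper_force: 0.3
```

Request:
drive_tool:
  rows:
    - [0,0,-3,0,0,0]
    - [0,0,-3,0,0,0]
    - [0,0,-3,0,0,0]
    - [0,0,-3,0,0,0]
    - [0,0,0,0,0,0]

```text
clock: 6.55
tool_pos: [0.4772, -0.0683, 0.0554]
tool_rot: [0.0, 1.0, 0.009, 0.001]
ft_force: [0.4, -1.2, 2.7]
gripper_width: 0.003
gripper_force: 0.9
```

Request:
drive_tool:
  rows:
    - [0,0,-3,0,0,0]
    - [0,0,-3,0,0,0]
    - [0,0,-2,0,0,0]
    - [0,0,0,0,0,0]

```text
clock: 6.95
tool_pos: [0.4771, -0.0686, 0.0474]
tool_rot: [0.0, 1.0, 0.009, 0.001]
ft_force: [0.8, -1.7, 3.2]
gripper_width: 0.002
gripper_force: 1.3
```

Request:
drive_tool:
  rows:
    - [0,0,-2,0,0,0]
    - [0,0,-1,0,0,0]
    - [0,0,-1,0,0,0]
    - [0,0,0,0,0,0]

```text
clock: 7.35
tool_pos: [0.4773, -0.0686, 0.0448]
tool_rot: [0.001, 1.0, 0.009, 0.001]
ft_force: [-3.6, -2.7, 19.5]
gripper_width: 0.001
gripper_force: 9.7
```

Request:
drive_tool:
  rows:
    - [0,0,-1,0,0,0]
    - [0,0,0,0,0,0]

```text
clock: 7.55
tool_pos: [0.4774, -0.0686, 0.0445]
tool_rot: [0.001, 1.0, 0.009, 0.001]
ft_force: [-6.3, -3.0, 27.4]
gripper_width: 0.002
gripper_force: 13.7
```

The lever has met its hard stop at a tip height of about 34 mm, so it is flat. Now back to the corner.

Request:
drive_tool:
  rows:
    - [0,0,4,0,0,0]
    - [0,0,26,0,0,0]
    - [0,0,15,0,0,0]
    - [0,20,0,0,0,0]
    - [-1,30,0,0,0,0]
    - [0,18,0,0,0,0]
    - [0,0,0,0,0,0]
    - [0,0,0,0,0,0]

```text
clock: 8.35
tool_pos: [0.475, 0.0004, 0.0869]
tool_rot: [-0.0, 1.0, 0.01, -0.001]
ft_force: [1.1, 0.1, 0.4]
gripper_width: -0.002
gripper_force: 0.0
```

Request:
drive_tool:
  rows:
    - [0,0,-15,0,0,0]
    - [0,0,-8,0,0,0]
    - [0,0,-4,0,0,0]
    - [0,0,0,0,0,0]
    - [0,0,0,0,0,0]

```text
clock: 8.85
tool_pos: [0.4757, -0.0002, 0.0604]
tool_rot: [0.0, 1.0, 0.009, -0.0]
ft_force: [0.4, 0.6, 0.3]
gripper_width: -0.002
gripper_force: 0.0
```

```bash
python3 - <<'E'
from rig import imaging,status
import cv2
s=imaging.get_image("side")[140:300,180:345,::-1]
cv2.imwrite("pics/s3.png",cv2.resize(s,None,fx=3.6,fy=3.6,interpolation=cv2.INTER_CUBIC))
o=status.get_obs();print(o["tool_pos"],o["ft_force"])
E
```

```text
[ 4.75767874e-01 -1.30426365e-04  6.05322615e-02] [-0.51833899 -0.8597227  -0.30401474]
```

View pics/s3.png

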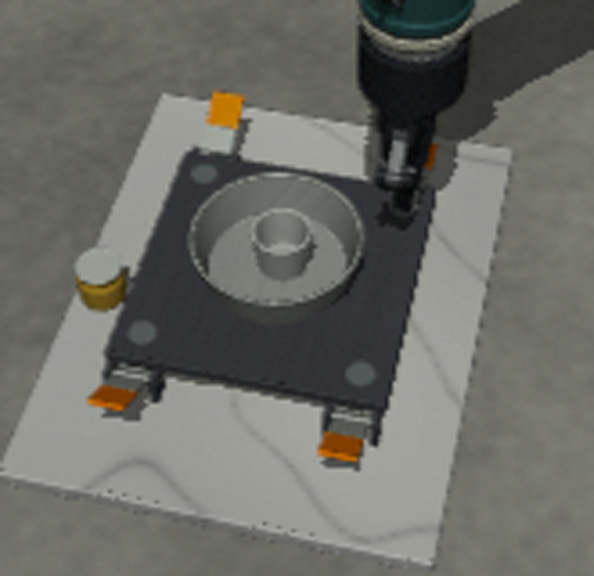

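The tip is over the near-right spot at (402,200), and its orange end shows lower, at (430,155). The other three levers are up. Pressing now.

Request:
drive_tool:
  rows:
    - [0,0,-2,0,0,0]
    - [0,0,-1,0,0,0]
    - [0,0,-1,0,0,0]
    - [0,0,0,0,0,0]

```text
clock: 9.3
tool_pos: [0.4758, -0.0001, 0.0567]
tool_rot: [0.0, 1.0, 0.009, 0.0]
ft_force: [-0.8, -1.1, 6.6]
gripper_width: -0.0
gripper_force: 2.8
```

Request:
drive_tool:
  rows:
    - [0,0,-1,0,0,0]
    - [0,0,0,0,0,0]
    - [0,0,0,0,0,0]

```text
clock: 9.6
tool_pos: [0.4758, -0.0001, 0.0565]
tool_rot: [0.0, 1.0, 0.009, 0.0]
ft_force: [-4.1, -0.7, 14.6]
gripper_width: 0.001
gripper_force: 7.3
```

Request:
drive_tool:
  rows:
    - [0,0,0,0,0,0]
    - [0,0,0,0,0,0]
    - [0,0,0,0,0,0]
    - [0,0,0,0,0,0]
    - [0,0,0,0,0,0]

```text
clock: 10.1
tool_pos: [0.4758, -0.0001, 0.0565]
tool_rot: [0.0, 1.0, 0.009, 0.0]
ft_force: [-3.7, -1.2, 14.8]
gripper_width: -0.002
gripper_force: 7.3
```

```bash
python3 -c "
from rig import status,r
o=status.get_obs();print(o['tool_pos'],o['ft_force'])
if 7<o['ft_force'][2]<20 and o['tool_pos'][2]>.0555: print(r.close_job())"
```

```text
[ 4.75785976e-01 -1.09934598e-04  5.64872809e-02] [-3.70308554 -1.19062883 14.76487794]
the job is handed in; nothing more can be done
None
```

The near-right corner was the slack one, found on the first press so I didn't press the other three; I pressed its shim lever flat, left the other three levers up, and handed the job in while holding that corner down at about 15 N (you asked for about 10 N); no verdict was returned.

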